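# Change the riser under a block in the vice

### The arm

A 7-joint arm with a two-finger parallel gripper is mounted at the origin on a cart in front of the work surface, level with it; the furniture and walls round the work are solid. World frame = base frame: x ahead of the robot, y to its left, z up, the work surface at z = 0. Lengths are in m, angles in rad, forces in N, time in s.
With the tool pointing down it reaches from about 0.4 to 0.875 m from the base axis. Payload 6.5 kg.
Tool frame: the origin (TCP) lies at the very end of the fingers, on their centre line; the grasp point (between the pads) lies 19 mm behind it; z points along the fingers, y is the line along which they close (so a half turn about z gives the same grasp; the last joint's range is limited). The gripper opens to 88 mm and grips with 3 to 60 N. Pads are 18 mm wide; open, the fingers measure 123 mm over their backs; the gripper's body (75 mm by 187 mm) begins 45 mm behind the grasp point.
Start: joints at [1.151, 0.536, -0.004, 1.538, 0.003, 1.067, -0.071], TCP at [0.225, -0.61, 0.239] pointing down, gripper open.
Joint ranges: [-2.7, 2.7], [-0.37, 2.16], [-1.27, 1.26], [0.24, 2.4], [-1.31, 4.45], [0.19, 1.91], [-2.76, 2.76]. Speed limits (rad/s): [2.39, 2.39, 3.14, 3.14, 3.14, 3.14, 3.14].

### API

Orientations are given as [roll, pitch, yaw] about the fixed x, y, z axes, in that order (R = Rz(yaw) Ry(pitch) Rx(roll)).
In Python, from cell import r, read_camera, camera_model, job gives the robot as it stands.
- The arm moves only by the tool jog_arm, never from a script. Its argument "series" is a list of rows, each a list of 3 entries, a list of its own where there are three numbers: the shift along the world's x, y, z normalised to -1 to 1, where 1 is 50 cm, then the turn, a rotation vector about the world's x, y, z normalised to -1 to 1, where 1 is pi/4 rad, then the opening, from 0 (shut) to 1 (fully open). A call has 1 to 20 rows; each row is the pose to reach, as a shift and turn from the pose commanded when the call began; what a row does not reach only later rows make up. A row lasts 1/8 s, in which the tool goes at most 62.5 mm and 10.7 degrees, less where a joint would pass 70% of its speed; a pose out of reach is approached as far as the arm can. A call with a number of a shift or a turn outside -1 to 1 is refused whole. A call with a gripper value outside its range is refused whole. The fingers move at their own pace and stop on an object; "newtons" is the grip in N (left out, the last holds). Time passes only in rows, so rows that repeat a pose let the fingers close. It gives the time, the measured TCP pose, the force, the opening and the grip force at its end, in the units of the state.
- r.observe(): the state, without advancing time (a new reading comes with each control period).
- read_camera(name): name is "side" or "top"; returns the picture (400x640x3 uint8, blue, green, red); there is no depth.
- camera_model(name): a dict with "fovy" (degrees; the focal length in pixels is half the picture's height over the tangent of half this angle, whatever the lens; pixels are square), "cx", "cy" (the principal point, pixels), "R" (3x3) and "t" (3): a world point X has camera coordinates R X + t. Camera axes: x right, y down, z forward; pixel columns grow to the right and rows downward; lengths in m; the calibration is good to about 2 mm. A picture is of the moment at which its call begins. camera_model takes no time and is no camera call.
- job.sign_off(): hands the job in; it is judged then, once.
The state is a dict: "time_s": time; "qpos": joint angles; "qvel": joint speeds; "joint_efforts": joint torques, N m; "eef_pos": TCP position; "eef_rot": TCP orientation; "ft_force": force on the tool from outside, world axes, zero at the start; "torque": the same for the moment, N m; "grip_width": finger opening in m; "grip_force": force on a finger pad.
Only numpy, scipy, OpenCV 4.12 (cv2) and the standard library are available. Lean on these libraries where they do the work, as an engineer would, in place of code of your own. Each camera call takes 0.05 s, during which the arm holds its last target. There are 200 camera calls.

### The job

The aluminium block in the open vice sits too low, with its top below the jaws: swap the low steel riser under it with the tall steel riser from the wooden tray. At the end the tall riser lies flat on the vice bed, square and in the middle between the jaws, the block stands square and centred on top of it, and the low riser lies flat in the tray pocket that the tall one came from. The black rubber mat is clear for setting parts down on the way; leave the V-block, the loupe and the tin where they are.

Things in the scene. Friction and masses are not known exactly. Their poses are not given: they have to be found in the camera images.
- block: the workpiece: bright square aluminium block, 44 x 44 mm, 24 mm high, with a 19 mm round blind port in the middle of its top and four small screw holes at the corners. Origin: centre of its underside; x and y along its sides, z up. It starts between the vice jaws on the low riser, near its middle, its top 4 mm below the jaw tops. About 0.13 kg, loose
- riser_low: the low riser: ground steel set-up block, 40 mm (x) by 62 mm (y), 16 mm high, with six through holes. Origin: centre of its underside. It starts on the vice bed under the block, its long side along the jaws; about 9 mm of it shows beyond the block at each end. About 0.28 kg, loose
- riser_tall: the tall riser: as the low one, 40 mm (x) by 62 mm (y), but 32 mm high. Origin: centre of its underside. It starts in the tray pocket, its long side along the pocket. About 0.55 kg, loose
- vice: open dark iron vice, fixed. Origin: on the bench under the middle of the jaw gap; x across the gap (screw and handle at -x), y along the jaws, z up. Gap 60 mm in x, open above and at both y ends; flat bed 28 mm above the bench, y -38..38 mm; jaws 76 mm long, tops at 72 mm, immovable. Outline x -111..54, y -55..55 mm; ears with screws (x -25..25, |y| 38..55 mm) are 16 mm high
- tray: shallow beech tray, two pockets, fixed. Origin: on the bench under the centre of the riser pocket (tall riser starts there): 58 mm (x) by 80 mm (y), floor 6 mm, rim 14 mm above the bench; its end walls (+y, -y) are cut down to the floor over the middle 35 mm for fingers. The like pocket with the V-block is 64 mm away at -x. Outline x -99..35, y -46..46 mm
- mat: flat black rubber mat, 150 mm (x) by 140 mm (y), 3 mm thick, fixed to the bench and bare at the start: room to set two parts down side by side. Origin: centre of its underside, at bench height
- v_block: dark steel V-block, 36 x 50 mm, 28 mm high, in the tray's second pocket; to be left there. Origin: centre of its underside
- loupe: black stand loupe, 39 mm across, 24 mm high, standing on the bench; to be left alone. Origin: centre of its underside
- paste_tin: round tin with a yellow lid, 60 mm across, 24 mm high, standing on the bench; to be left alone. Origin: centre of its underside
Mind the look-alikes: they are no part of the job. Leave any green look-alike of the block alone.

How it is judged:
By the outcome, as a careful person would: the job done as asked, in the order asked, and still so for the second after the job is handed in, with the robot touching nothing.
It also fails if it takes over 118 s, if anything falls off the work surface, if the arm or the gripper's body presses on something with over 40 N, if the wrist force passes 120 N, or if a joint passes its speed limit or range.

## Working session

There is one attempt and no reset: what is moved stays moved. The work goes in short steps, Python scripts to look and compute and a tool call to move; the robot and the scene stay as the last step left them, time stands still between calls to the robot, and variables do not carry over. Pictures are saved under pics/ and viewed, at most 14 in all, crops included, and the job is handed in when it is done.

Besides the shell and the picture viewer there is one more tool, called after ">>>" as name(argument=value, ...) on one line, values as JSON. jog_arm: Moves the arm, as the interface text tells. Its arguments: {"type":"object","properties":{"series":{"type":"array"},"newtons":{"type":"number"}},"required":["series"]}

```bash
mkdir -p pics; python3 - <<'E'
from cell import r, read_camera, camera_model, job
import cv2
for n in("top","side"):
    cv2.imwrite(f"pics/{n}0.png",read_camera(n)); print(camera_model(n))
s=r.observe(); print(s)
E
```

```text
{'fovy': 46.691354674371446, 'cx': 318.9481487820654, 'cy': 210.39859146374414, 'R': array([[-0.01015505, -0.99959331, -0.02664753],
       [-0.98677397,  0.01432928, -0.16146764],
       [ 0.16178382,  0.02465538, -0.98651817]]), 't': array([0.1018058 , 0.50356983, 1.13819925])}
{'fovy': 45.8040938773085, 'cx': 317.2467981607474, 'cy': 200.91654721766278, 'R': array([[ 0.99221771, -0.1238899 ,  0.01246261],
       [-0.06755288, -0.61968088, -0.78194131],
       [ 0.10459747,  0.77501413, -0.62322746]]), 't': array([-0.50303985,  0.12562226,  1.08222496])}
{'time_s': 0.1, 'qpos': array([ 1.15082595,  0.53706894, -0.00442298,  1.53874329,  0.00261589,
        1.06728226, -0.07122116]), 'qvel': array([-1.84853145e-03, -3.26245264e-03, -1.26161343e-03, -2.64237118e-03,
        9.77509267e-06,  1.04600348e-03,  9.32846033e-04]), 'joint_efforts': array([ 2.90385142e-03, -5.72082424e+01,  9.94331650e-01, -2.52233452e+01,
       -5.61028300e-02,  1.34515733e-02,  2.55967126e-05]), 'eef_pos': array([ 0.22497534, -0.60925663,  0.23795284]), 'eef_rot': array([-3.14010220e+00,  1.32866966e-04,  3.53815183e-01]), 'ft_force': array([-0.78153276, -0.47475028,  0.40631465]), 'torque': array([-0.00924205, -0.0073026 , -0.02403264]), 'grip_force': 0.0, 'grip_width': 0.08796193827454435}
```

View pics/top0.png

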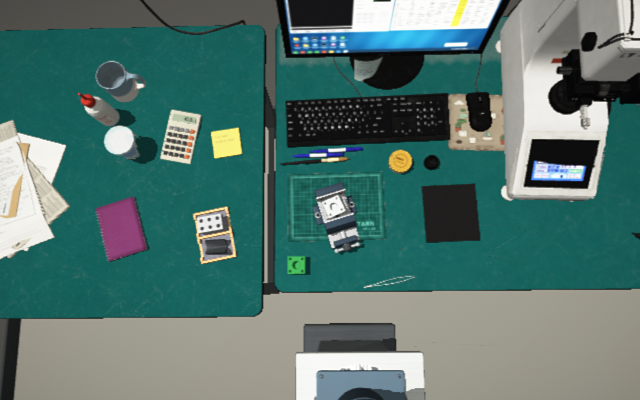

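View pics/side0.png

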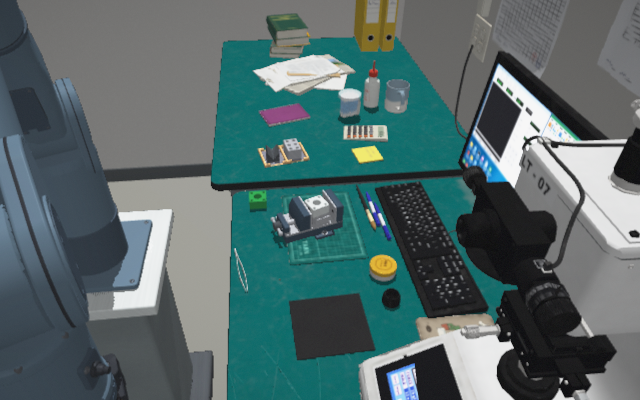

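The top view shows the vice at about (335,215), the tray with the tall riser at (212,222), the mat at (451,213) and the green decoy at (297,265). I'll zoom in on the vice and tray next.

```bash
cat > h.py <<'E'
import numpy as np, cv2
from cell import r, read_camera, camera_model, job
def ray(n,u,v,z):
    m=camera_model(n); f=200/np.tan(np.radians(m["fovy"])/2)
    d=m["R"].T@np.array([(u-m["cx"])/f,(v-m["cy"])/f,1]); c=-m["R"].T@m["t"]
    return c+d*(z-c[2])/d[2]
def pix(n,X):
    m=camera_model(n); f=200/np.tan(np.radians(m["fovy"])/2)
    p=m["R"]@np.array(X)+m["t"]; return p[:2]/p[2]*f+[m["cx"],m["cy"]]
def crop(im,x,y,w,h,k): return cv2.resize(im[y:y+h,x:x+w],None,fx=k,fy=k,interpolation=cv2.INTER_CUBIC)
E
python3 - <<'E'
from h import *
t=cv2.imread("pics/top0.png"); s=cv2.imread("pics/side0.png")
a=np.hstack([crop(t,300,175,70,85,5.5),crop(t,185,200,60,70,6)[:420]] if 0 else [crop(t,300,178,66,80,6),crop(t,185,195,66,80,6)])
cv2.imwrite("pics/z1.png",a)
b=np.hstack([crop(s,265,180,90,70,4.4),crop(s,250,125,90,70,4.4)]); cv2.imwrite("pics/z2.png",b)
for n,u,v in [("top",640,200),("top",510,198),("top",600,198),("top",275,290),("top",262,310),("top",451,213),("top",423,186),("top",480,241)]: print(n,u,v,ray(n,u,v,0.0).round(3))
for X in [(.225,-.61,.24),(.6,0,0)]: print(X,pix("top",X),pix("side",X))
E
```

```text
top 640 200 [ 0.527 -0.739  0.   ]
top 510 198 [ 0.537 -0.405  0.   ]
top 600 198 [ 0.534 -0.637  0.   ]
top 275 290 [0.306 0.212 0.   ]
top 262 310 [0.256 0.245 0.   ]
top 451 213 [ 0.5   -0.249  0.   ]
top 423 186 [ 0.573 -0.179  0.   ]
top 480 241 [ 0.425 -0.319  0.   ]
(0.225, -0.61, 0.24) [671.89449995 327.92691776] [120.18524792 495.45297026]
(0.6, 0, 0) [354.85217514 177.20227948] [355.40649053 236.09913986]
```

View pics/z1.png

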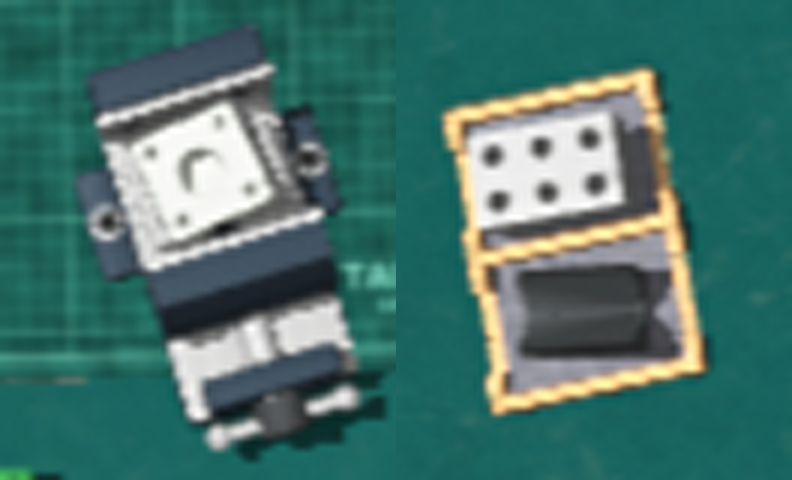

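View pics/z2.png

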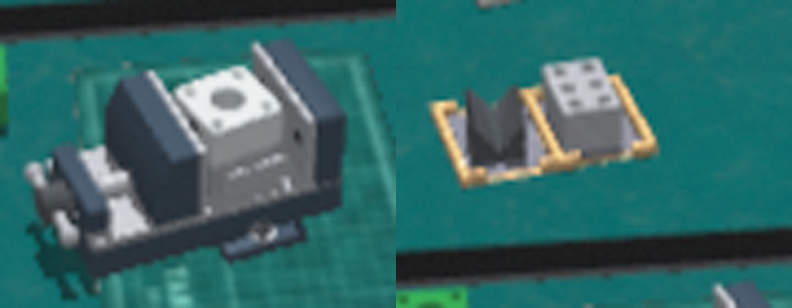

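```bash
python3 - <<'E'
from h import *
def T(p,z,x0,y0,k=6,n="top"): return ray(n,(p[0]+.5)/k-.5+x0,(p[1]+.5)/k-.5+y0,z)[:2]
def P(l,z,x0,y0,k=6,n="top"): return np.array([T(p,z,x0,y0,k,n) for p in l])
def ang(d): return np.degrees(np.arctan2(d[1],d[0]))
b=P([(150,152),(218,122),(250,188),(182,220)],.068,300,178)  # L,T,R,B
print("block",b.mean(0).round(4),"port",T((203,172),.068,300,178).round(4),"yaw",ang(b[0]-b[3]),ang(b[1]-b[2]),ang(b[0]-b[1])-90,ang(b[3]-b[2])-90)
print("block side",T((229,98),.068,265,180,4.4,"side").round(4))
v=P([(90,75),(258,27),(100,120),(272,70),(150,268),(325,213)],.072,300,178)
print("vice gap ctr",v[2:].mean(0).round(4),"yaw",ang(v[0]-v[1])-90,ang(v[2]-v[3])-90,ang(v[4]-v[5])-90, "gap",np.linalg.norm(v[2]-v[4]),"len",np.linalg.norm(v[2]-v[3]),np.linalg.norm(v[4]-v[5]))
t=P([(49,115),(256,72),(303,365),(97,410)],.014,185,195)
print("tray ctr",t.mean(0).round(4),"yaw",ang(t[0]-t[1])-90,ang(t[3]-t[2])-90,ang(t[0]-t[3]),ang(t[1]-t[2]),np.linalg.norm(t[0]-t[1]),np.linalg.norm(t[0]-t[3]))
y=np.radians(ang(t[0]-t[3])/2+ang(t[1]-t[2])/2); print("pocket", (t.mean(0)+.032*np.array([np.cos(y),np.sin(y)])).round(4))
h=P([(96,155),(145,147),(194,138),(102,200),(151,191),(200,184)],.038,185,195)
print("tall",h.mean(0).round(4),"yaw",ang(h[0]-h[2])-90,ang(h[3]-h[5])-90)
hs=P([(165,72),(199,65),(171,87),(206,79),(174,104),(209,96)],.038,250,125,4.4,"side"); print("tall side",hs.mean(0).round(4), ang(hs[5]-hs[4]),ang(hs[0]-hs[4])-90)
for n,u in (("loupe",(432,162)),("tin",(400,161)),("green",(297,265))): print(n,ray("top",*u,.02).round(3))
E
```

```text
block [0.5112 0.06  ] port [0.5105 0.0588] yaw 24.130265695926187 24.546033007437067 23.312290746544804 24.654171196606725
block side [0.5119 0.0574]
vice gap ctr [0.5117 0.0552] yaw 15.377935495362635 15.627830340705813 16.81210058379021 gap 0.06550525464766077 len 0.07457619825467708 0.07570344846962254
tray ctr [0.45   0.3704] yaw 11.080541851546428 11.628890970770186 11.067246566150322 10.229943857451296 0.09240019782878403 0.13116882959803086
pocket [0.4814 0.3763]
tall [0.4774 0.3772] yaw 9.143123306657685 8.564992843785177
tall side [0.4788 0.3759] 17.356140501604457 4.068100924842412
loupe [ 0.633 -0.202  0.02 ]
tin [ 0.637 -0.118  0.02 ]
green [0.368 0.154 0.02 ]
```

>>> jog_arm(series=[[[0.42,1,0],[0,0,0.087],1],[[0.42,1,0],[0,0,0.087],1],[[0.42,1,0],[0,0,0.087],1],[[0.42,1,0],[0,0,0.087],1],[[0.42,1,0],[0,0,0.087],1],[[0.42,1,0],[0,0,0.087],1],[[0.42,1,0],[0,0,0.087],1],[[0.42,1,0],[0,0,0.087],1],[[0.42,1,0],[0,0,0.087],1],[[0.42,1,0],[0,0,0.087],1],[[0.42,1,0],[0,0,0.087],1]], newtons=40)

```text
time_s: 1.48
eef_pos: [0.4346, -0.1106, 0.2384]
eef_rot: [-3.142, 0.001, 0.421]
ft_force: [0.8, 0.1, -0.5]
grip_width: 0.0883
grip_force: 0.0
```

>>> jog_arm(series=[[[0.152,0.338,-0.1],[0,0,0],1],[[0.152,0.338,-0.1],[0,0,0],1],[[0.152,0.338,-0.1],[0,0,0],1],[[0.152,0.338,-0.218],[0,0,0],1],[[0.152,0.338,-0.218],[0,0,0],1],[[0.152,0.338,-0.218],[0,0,0],1],[[0.152,0.338,-0.218],[0,0,0],1]])

```text
time_s: 2.35
eef_pos: [0.5126, 0.058, 0.1319]
eef_rot: [3.14, -0.003, 0.42]
ft_force: [0.3, -0.1, 0.1]
grip_width: 0.0879
grip_force: 0.0
```

```bash
python3 - <<'E'
from h import *
print(r.observe()["eef_pos"],r.observe()["eef_rot"])
b=read_camera("side"); t=read_camera("top")
a=np.hstack([crop(b,265,140,90,100,4.4),crop(t,290,160,90,100,4.4)]); cv2.imwrite("pics/c1.png",a)
E
```

```text
[0.51256681 0.05799196 0.13191198] [ 3.13991315e+00 -3.09194675e-03  4.19724320e-01]
```

View pics/c1.png

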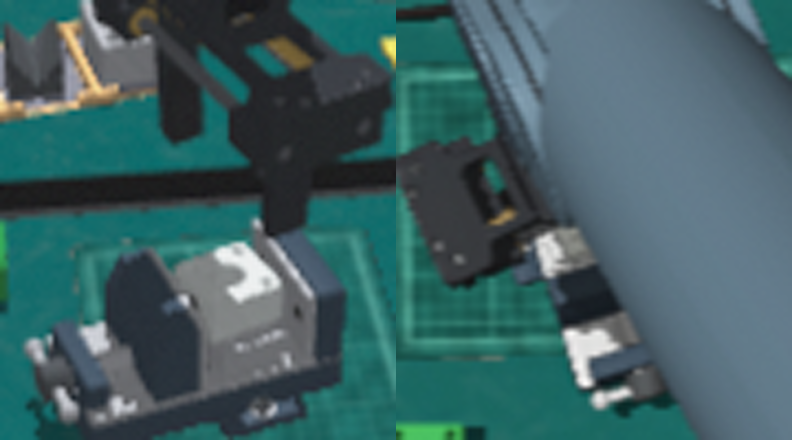

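The side crop shows the open fingers straddling the block above the vice, with the near finger tip at about (285,222) in the crop. Nothing is in the way, so I'll descend and grip.

>>> jog_arm(series=[[[0,0,-0.06],[0,0,0],1],[[0,0,-0.12],[0,0,0],1],[[0,0,-0.16],[0,0,0],1],[[0,0,-0.162],[0,0,0],1],[[0,0,-0.162],[0,0,0],0.3],[[0,0,-0.162],[0,0,0],0.3],[[0,0,-0.162],[0,0,0],0.3],[[0,0,-0.162],[0,0,0],0.3],[[0,0,-0.162],[0,0,0],0.3],[[0,0,-0.162],[0,0,0],0.3]], newtons=25)

```text
time_s: 3.7
eef_pos: [0.5113, 0.0592, 0.0489]
eef_rot: [3.141, -0.0, 0.422]
ft_force: [-0.0, 0.7, 3.4]
grip_width: 0.0441
grip_force: 25.0
```

>>> jog_arm(series=[[[0,0,0.06],[0,0,0],0.3],[[0,0,0.14],[0,0,0],0.3],[[0,-0.05,0.16],[0,0,0],0.3],[[-0.102,-0.588,0.16],[0,0,0],0.3],[[-0.102,-0.588,0.16],[0,0,0],0.3],[[-0.102,-0.588,0.16],[0,0,0],0.3],[[-0.102,-0.588,0.16],[0,0,0],0.3],[[-0.102,-0.588,0.06],[0,0,0],0.3],[[-0.102,-0.588,-0.04],[0,0,0],0.3],[[-0.102,-0.588,-0.07],[0,0,0],0.3],[[-0.102,-0.588,-0.078],[0,0,0],0.3],[[-0.102,-0.588,-0.081],[0,0,0],0.3],[[-0.102,-0.588,-0.081],[0,0,0],0.3]])

```text
time_s: 5.32
eef_pos: [0.4613, -0.2349, 0.0095]
eef_rot: [3.14, -0.001, 0.423]
ft_force: [0.4, -0.2, -1.5]
grip_width: 0.0438
grip_force: 25.0
```

>>> jog_arm(series=[[[0,0,0],[0,0,0],0.3],[[0,0,0],[0,0,0],0.7],[[0,0,0],[0,0,0],1],[[0,0,0.05],[0,0,0],1],[[0,0,0.16],[0,0,0],1],[[0,0,0.25],[0,0,0],1],[[0,0,0.25],[0,0,0],1]])

```text
time_s: 6.2
eef_pos: [0.4625, -0.2358, 0.1365]
eef_rot: [3.136, -0.004, 0.422]
ft_force: [-0.3, -0.5, -0.7]
grip_width: 0.088
grip_force: 0.0
```

```bash
python3 - <<'E'
from h import *
print(r.observe()["eef_pos"],r.observe()["eef_rot"])
b=read_camera("side"); t=read_camera("top")
cv2.imwrite("pics/s2.png",b);cv2.imwrite("pics/t2.png",t)
a=np.hstack([crop(t,300,178,66,80,6),crop(b,270,180,80,100,4.8)]); cv2.imwrite("pics/c2.png",a)
E
```

```text
[ 0.4624914  -0.23580135  0.13649277] [ 3.1362708  -0.00431591  0.42188825]
```

View pics/c2.png

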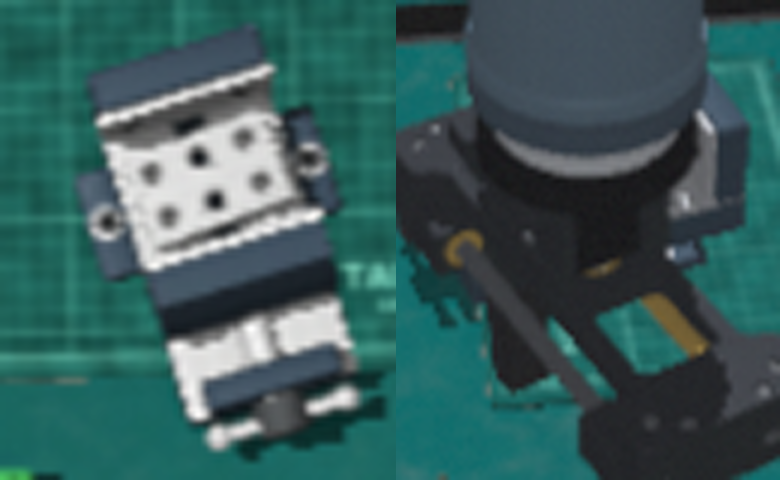

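Top view: the low riser now shows its six holes between crop (150,173) and (261,181). The ear screws sit at crop (107,220) and (312,158).

```bash
cat >> h.py <<'E'
def ang(d): return np.degrees(np.arctan2(d[1],d[0]))
def dark(im,picks,x0,y0,k=6,w=3):
    g=cv2.cvtColor(im,cv2.COLOR_BGR2GRAY).astype(float); o=[]
    for p in picks:
        c=np.array([(p[0]+.5)/k-.5+x0,(p[1]+.5)/k-.5+y0]); i=np.round(c).astype(int)
        a=g[i[1]-w:i[1]+w+1,i[0]-w:i[0]+w+1]; q=np.clip(np.median(a)-25-a,0,None); Y,X=np.mgrid[-w:w+1,-w:w+1]
        o.append(i+[(q*X).sum()/q.sum(),(q*Y).sum()/q.sum()])
    return np.array(o)
def W(n,px,z): return np.array([ray(n,*p,z)[:2] for p in px])
E
python3 - <<'E'
from h import *
t=cv2.imread("pics/t2.png")
h=W("top",dark(t,[(150,173),(199,157),(245,139),(167,215),(215,200),(261,181)],300,178),.044)
print("low",h.mean(0).round(4),"yaw",ang(h[0]-h[2])-90,ang(h[3]-h[5])-90, h[[0,3]].mean(0)-h[[2,5]].mean(0))
e=W("top",dark(t,[(107,220),(312,158)],300,178,w=2),.017); print("ears",e,e.mean(0).round(4),"yaw",ang(e[0]-e[1])-90,np.linalg.norm(e[0]-e[1]))
t=cv2.imread("pics/top0.png")
h=W("top",dark(t,[(96,155),(145,147),(194,138),(102,200),(151,191),(200,184)],185,195),.038)
print("tall",h.mean(0).round(4),"yaw",ang(h[0]-h[2])-90,ang(h[3]-h[5])-90)
E
```

```text
low [0.5123 0.0574] yaw 20.50184645813607 19.758060967426502 [-0.01447811  0.03949779]
ears [[0.49836251 0.09972105]
 [0.52477131 0.01303562]] [0.5116 0.0564] yaw 16.94340772299593 0.09061891814227578
tall [0.4773 0.3773] yaw 9.246506013462636 9.36481300866049
```

>>> jog_arm(series=[[[0.104,0.584,0],[0,0,-0.093],1],[[0.104,0.584,0],[0,0,-0.093],1],[[0.104,0.584,0],[0,0,-0.093],1],[[0.104,0.584,0],[0,0,-0.093],1],[[0.104,0.584,0],[0,0,-0.093],1],[[0.104,0.584,0],[0,0,-0.093],1],[[0.104,0.584,-0.08],[0,0,-0.093],1],[[0.104,0.584,-0.16],[0,0,-0.093],1],[[0.104,0.584,-0.195],[0,0,-0.093],1],[[0.104,0.584,-0.205],[0,0,-0.093],1],[[0.104,0.584,-0.205],[0,0,-0.093],1],[[0.104,0.584,-0.205],[0,0,-0.093],0.5],[[0.104,0.584,-0.205],[0,0,-0.093],0.5],[[0.104,0.584,-0.205],[0,0,-0.093],0.5],[[0.104,0.584,-0.205],[0,0,-0.093],0.5],[[0.104,0.584,-0.205],[0,0,-0.093],0.5]], newtons=45)

```text
time_s: 8.3
eef_pos: [0.5126, 0.0572, 0.0313]
eef_rot: [3.141, -0.001, 0.349]
ft_force: [-0.1, -0.7, 7.0]
grip_width: 0.0615
grip_force: 45.0
```

>>> jog_arm(series=[[[0,0,0.04],[0,0,0],0.5],[[0,0,0.12],[0,0,0],0.5],[[0,0,0.2],[0,0,0],0.5],[[0,0,0.2],[0,0,0],0.5],[[0.056,-0.584,0.2],[0,0,0],0.5],[[0.056,-0.584,0.2],[0,0,0],0.5],[[0.056,-0.584,0.2],[0,0,0],0.5],[[0.056,-0.584,0.2],[0,0,0],0.5],[[0.056,-0.584,0.2],[0,0,0],0.5],[[0.056,-0.584,0.1],[0,0,0],0.5],[[0.056,-0.584,0.0],[0,0,0],0.5],[[0.056,-0.584,-0.04],[0,0,0],0.5],[[0.056,-0.584,-0.048],[0,0,0],0.5],[[0.056,-0.584,-0.049],[0,0,0],0.5],[[0.056,-0.584,-0.049],[0,0,0],0.6],[[0.056,-0.584,-0.049],[0,0,0],0.8],[[0.056,-0.584,-0.049],[0,0,0],1],[[0.056,-0.584,0.05],[0,0,0],1],[[0.056,-0.584,0.2],[0,0,0],1]])

```text
time_s: 10.68
eef_pos: [0.5394, -0.2344, 0.1187]
eef_rot: [-3.14, 0.002, 0.349]
ft_force: [1.3, -0.3, -0.4]
grip_width: 0.0885
grip_force: 0.0
```

>>> jog_arm(series=[[[-0.1,1,0.04],[0,0,-0.238],1],[[-0.1,1,0.04],[0,0,-0.238],1],[[-0.1,1,0.04],[0,0,-0.238],1],[[-0.1,1,0.04],[0,0,-0.238],1],[[-0.1,1,0.04],[0,0,-0.238],1],[[-0.1,1,0.04],[0,0,-0.238],1],[[-0.1,1,0.04],[0,0,-0.238],1],[[-0.1,1,0.04],[0,0,-0.238],1],[[-0.1,1,0.04],[0,0,-0.238],1]])

```text
time_s: 11.8
eef_pos: [0.4886, 0.2721, 0.1392]
eef_rot: [-3.137, -0.002, 0.171]
ft_force: [0.6, -0.6, 0.2]
grip_width: 0.0883
grip_force: 0.0
```

>>> jog_arm(series=[[[-0.022,0.224,0],[0,0,0],1],[[-0.022,0.224,0],[0,0,0],1],[[-0.022,0.224,0],[0,0,0],1],[[-0.022,0.224,-0.08],[0,0,0],1],[[-0.022,0.224,-0.16],[0,0,0],1],[[-0.022,0.224,-0.24],[0,0,0],1],[[-0.022,0.224,-0.268],[0,0,0],1],[[-0.022,0.224,-0.27],[0,0,0],1],[[-0.022,0.224,-0.27],[0,0,0],0.5],[[-0.022,0.224,-0.27],[0,0,0],0.5],[[-0.022,0.224,-0.27],[0,0,0],0.5],[[-0.022,0.224,-0.27],[0,0,0],0.5],[[-0.022,0.224,-0.27],[0,0,0],0.5]], newtons=50)

```text
time_s: 13.42
eef_pos: [0.4811, 0.377, 0.0065]
eef_rot: [-3.141, -0.003, 0.161]
ft_force: [-4.1, -2.2, 19.0]
grip_width: 0.0615
grip_force: 52.2
```

>>> jog_arm(series=[[[0,0,0.004],[0,0,0],1],[[0,0,0.01],[0,0,0],1],[[0,0,0.024],[0,0,0],1],[[0,0,0.024],[0,0,0],1],[[0,0,0.024],[0,0,0],1]])

```text
time_s: 14.05
eef_pos: [0.4792, 0.3771, 0.0151]
eef_rot: [3.141, 0.0, 0.162]
ft_force: [0.2, -0.6, -0.1]
grip_width: 0.0883
grip_force: 0.0
```

```bash
python3 - <<'E'
from h import *
s=r.observe();print(s["eef_pos"],s["eef_rot"],s["ft_force"])
b=read_camera("side"); t=read_camera("top")
cv2.imwrite("pics/s3.png",b);cv2.imwrite("pics/t3.png",t)
m=crop(t,415,175,75,75,5.2)
a=np.hstack([crop(b,245,105,80,78,5),m]); cv2.imwrite("pics/c3.png",a)
E
```

```text
[0.47918326 0.37714011 0.01514836] [3.14149262e+00 1.34069944e-04 1.62136824e-01] [ 0.21639128 -0.56711733 -0.13476265]
```

View pics/c3.png

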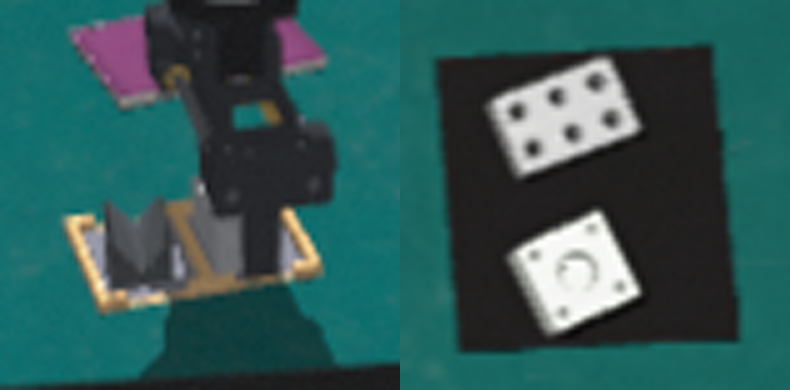

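The mat view shows the low riser (holes crop 517,111 … 611,119) and the block (port at crop 577,272) lying separate on the mat. In the side view the fingers straddle the tall riser.

```bash
python3 - <<'E'
from h import *
t=cv2.imread("pics/t3.png")
q=lambda l:[(x-400,y) for x,y in l]
h=W("top",dark(t,q([(517,111),(557,96),(597,81),(533,148),(572,132),(611,118)]),415,175,5.2),.019)
print("low",h.mean(0).round(4),"yaw",ang(h[0]-h[2])-90,ang(h[3]-h[5])-90)
b=W("top",dark(t,q([(535,255),(592,228),(620,287),(562,313)]),415,175,5.2,w=2),.027)
print("block",b.mean(0).round(4),"yaw",ang(b[0]-b[1])-90,ang(b[3]-b[2])-90,ang(b[0]-b[3]))
E
```

```text
low [ 0.5402 -0.2335] yaw 21.684620197953336 20.200067025776463
block [ 0.4608 -0.2357] yaw 29.735664610187925 24.355940746435465 24.203674068381044
```

>>> jog_arm(series=[[[0,0,0],[0,0,0],0.5],[[0,0,0],[0,0,0],0.5],[[0,0,0],[0,0,0],0.5],[[0,0,0],[0,0,0],0.5],[[0,0,0],[0,0,0],0.5]])

```text
time_s: 14.78
eef_pos: [0.4792, 0.3771, 0.0151]
eef_rot: [3.141, 0.0, 0.162]
ft_force: [0.5, -0.7, -0.3]
grip_width: 0.0614
grip_force: 50.0
```

>>> jog_arm(series=[[[0,0,0.04],[0,0,0],0.5],[[0,0,0.12],[0,0,0],0.5],[[0,0,0.22],[0,0,0],0.5],[[0.067,-0.642,0.22],[0,0,0.16],0.5],[[0.067,-0.642,0.22],[0,0,0.16],0.5],[[0.067,-0.642,0.22],[0,0,0.16],0.5],[[0.067,-0.642,0.22],[0,0,0.16],0.5],[[0.067,-0.642,0.22],[0,0,0.16],0.5],[[0.067,-0.642,0.22],[0,0,0.16],0.5],[[0.067,-0.642,0.22],[0,0,0.16],0.5],[[0.067,-0.642,0.22],[0,0,0.16],0.5]])

```text
time_s: 16.15
eef_pos: [0.5126, 0.0585, 0.1256]
eef_rot: [-3.141, -0.001, 0.291]
ft_force: [-0.3, 0.5, -4.6]
grip_width: 0.0616
grip_force: 50.0
```

>>> jog_arm(series=[[[0,0,0],[0,0,0],0.5],[[0,0,-0.06],[0,0,0],0.5],[[0,0,-0.12],[0,0,0],0.5],[[0,0,-0.16],[0,0,0],0.5],[[0,0,-0.17],[0,0,0],0.5],[[0,0,-0.174],[0,0,0],0.5],[[0,0,-0.175],[0,0,0],0.5],[[0,0,-0.175],[0,0,0],0.5]])

```text
time_s: 17.15
eef_pos: [0.5132, 0.0564, 0.0384]
eef_rot: [3.141, -0.001, 0.288]
ft_force: [0.1, -0.4, -5.3]
grip_width: 0.0612
grip_force: 50.0
```

>>> jog_arm(series=[[[0,0,-0.0025],[0,0,0],0.5],[[0,0,-0.0025],[0,0,0],0.5],[[0,0,-0.0025],[0,0,0],0.65],[[0,0,-0.0025],[0,0,0],0.8],[[0,0,-0.0025],[0,0,0],1],[[0,0,0.06],[0,0,0],1],[[0,0,0.16],[0,0,0],1],[[0.054,-0.582,0.16],[0,0,0.078],1],[[0.054,-0.582,0.16],[0,0,0.078],1],[[0.054,-0.582,0.16],[0,0,0.078],1],[[0.054,-0.582,0.16],[0,0,0.078],1],[[0.054,-0.582,0.16],[0,0,0.078],1],[[0.054,-0.582,0.16],[0,0,0.078],1]])

```text
time_s: 18.77
eef_pos: [0.539, -0.2396, 0.1174]
eef_rot: [3.14, 0.001, 0.342]
ft_force: [0.1, 0.8, -0.8]
grip_width: 0.088
grip_force: 0.0
```

```bash
python3 - <<'E'
from h import *
s=r.observe();print(s["eef_pos"],s["eef_rot"],s["ft_force"])
t=read_camera("top"); b=read_camera("side")
cv2.imwrite("pics/t4.png",t)
cv2.imwrite("pics/c4.png",np.hstack([crop(t,300,178,66,80,6),crop(t,185,195,66,80,6)]))
E
```

```text
[ 0.53897973 -0.23959684  0.11737465] [3.13963016e+00 7.59973131e-04 3.42284492e-01] [ 0.11740163  0.79001141 -0.83237535]
```

View pics/c4.png

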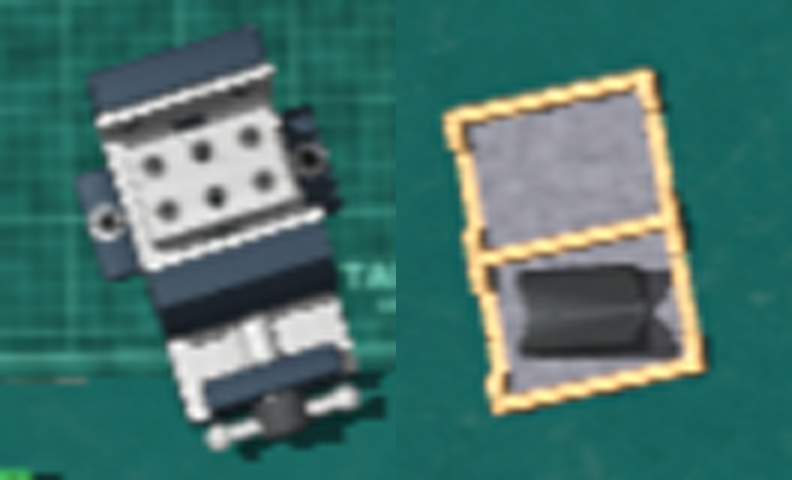

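The top view shows the tall riser lying between the jaws (holes crop 153,165 … 263,180) and the riser pocket empty.

```bash
python3 - <<'E'
from h import *
t=cv2.imread("pics/t4.png")
h=W("top",dark(t,[(153,165),(203,152),(250,136),(168,210),(216,196),(263,180)],300,178),.060)
print("tall",h.mean(0).round(4),"yaw",ang(h[0]-h[2])-90,ang(h[3]-h[5])-90)
# jaw strip centre lines: bright peak across each strip, sampled along vice x
g=cv2.cvtColor(t,cv2.COLOR_BGR2GRAY).astype(np.float32)
y=np.radians(16.5); ex=np.array([np.cos(y),np.sin(y)]); ey=np.array([-ex[1],ex[0]]); c=np.array([.5117,.0558])
S=np.arange(-.045,.0451,.0005); A=[]
for v in (-.03,-.02,-.01,0,.01,.02,.03):
    p=np.array([pix("top",[*(c+s*ex+v*ey),.072]) for s in S],np.float32)
    q=cv2.remap(g,p[:,0].copy(),p[:,1].copy(),cv2.INTER_LINEAR).ravel()
    d=np.gradient(q); k=lambda a,b:np.where((S>a)&(S<b))[0]
    hi=k(.022,.04); lo=k(-.04,-.022)
    print(v, "outer edges", S[hi[d[hi].argmin()]]*1e3, S[lo[d[lo].argmax()]]*1e3, "peak",S[hi[q[hi].argmax()]]*1e3,S[lo[q[lo].argmax()]]*1e3)
E
```

```text
tall [0.5113 0.0564] yaw 16.1324840789718 17.39353500635913
-0.03 outer edges 34.00000000000007 -33.499999999999986 peak 32.00000000000007 -31.499999999999986
-0.02 outer edges 34.00000000000007 -22.49999999999998 peak 32.50000000000007 -31.499999999999986
-0.01 outer edges 34.50000000000007 -33.999999999999986 peak 32.50000000000007 -30.999999999999986
0 outer edges 34.00000000000007 -33.499999999999986 peak 33.00000000000007 -32.499999999999986
0.01 outer edges 34.50000000000007 -33.499999999999986 peak 31.50000000000007 -31.999999999999986
0.02 outer edges 33.50000000000007 -32.999999999999986 peak 31.50000000000007 -31.999999999999986
0.03 outer edges 34.00000000000007 -22.99999999999998 peak 32.00000000000007 -30.999999999999986
```

>>> jog_arm(series=[[[0,0,0],[0,0,0],1],[[0,0,-0.08],[0,0,0],1],[[0,0,-0.16],[0,0,0],1],[[0,0,-0.21],[0,0,0],1],[[0,0,-0.218],[0,0,0],1],[[0,0,-0.218],[0,0,0],1],[[0,0,-0.218],[0,0,0],0.5],[[0,0,-0.218],[0,0,0],0.5],[[0,0,-0.218],[0,0,0],0.5],[[0,0,-0.218],[0,0,0],0.5],[[0,0,-0.218],[0,0,0],0.5]])

```text
time_s: 20.25
eef_pos: [0.5401, -0.235, 0.0093]
eef_rot: [3.141, -0.001, 0.349]
ft_force: [-1.2, 0.4, 5.5]
grip_width: 0.0613
grip_force: 50.0
```

```bash
python3 - <<'E'
from h import *
c=lambda l:[((x-396+.5)/6-.5+185,(y+.5)/6-.5+195) for x,y in l]
p=W("top",c([(462,122),(642,88),(664,220),(484,252)]),.014)
print(p.mean(0),np.linalg.norm(p[0]-p[1]),np.linalg.norm(p[1]-p[2]),ang(p[0]-p[1])-90,ang(p[3]-p[2])-90,ang(p[0]-p[3]),ang(p[1]-p[2]))
s=r.observe();print(s["eef_pos"],s["eef_rot"])
E
```

```text
[0.48020933 0.37521108] 0.08005684317819518 0.05925078253271741 10.017347505043645 9.382847281231449 11.37043119141405 10.613874401646077
[ 0.54009654 -0.23501081  0.00933111] [ 3.14087176e+00 -5.00485435e-04  3.49006436e-01]
```

>>> jog_arm(series=[[[0,0,0.04],[0,0,0],0.5],[[0,0,0.12],[0,0,0],0.5],[[0,0,0.24],[0,0,0],0.5],[[-0.1,1,0.24],[0,0,-0.204],0.5],[[-0.1,1,0.24],[0,0,-0.204],0.5],[[-0.1,1,0.24],[0,0,-0.204],0.5],[[-0.1,1,0.24],[0,0,-0.204],0.5],[[-0.1,1,0.24],[0,0,-0.204],0.5],[[-0.1,1,0.24],[0,0,-0.204],0.5],[[-0.1,1,0.24],[0,0,-0.204],0.5],[[-0.1,1,0.24],[0,0,-0.204],0.5],[[-0.1,1,0.24],[0,0,-0.204],0.5],[[-0.1,1,0.24],[0,0,-0.204],0.5]])

```text
time_s: 21.88
eef_pos: [0.4894, 0.2648, 0.129]
eef_rot: [3.141, 0.0, 0.19]
ft_force: [0.3, -1.2, -3.1]
grip_width: 0.0613
grip_force: 50.0
```

>>> jog_arm(series=[[[-0.0185,0.222,0],[0,0,0],0.5],[[-0.0185,0.222,0],[0,0,0],0.5],[[-0.0185,0.222,0],[0,0,0],0.5],[[-0.0185,0.222,0],[0,0,0],0.5],[[-0.0185,0.222,-0.08],[0,0,0],0.5],[[-0.0185,0.222,-0.16],[0,0,0],0.5],[[-0.0185,0.222,-0.21],[0,0,0],0.5],[[-0.0185,0.222,-0.228],[0,0,0],0.5],[[-0.0185,0.222,-0.232],[0,0,0],0.5],[[-0.0185,0.222,-0.232],[0,0,0],0.5]])

```text
time_s: 23.12
eef_pos: [0.4814, 0.3762, 0.0138]
eef_rot: [-3.141, -0.001, 0.188]
ft_force: [-0.2, 0.0, -1.9]
grip_width: 0.0614
grip_force: 50.0
```

>>> jog_arm(series=[[[0,0,-0.0025],[0,0,0],0.5],[[0,0,-0.0025],[0,0,0],0.5],[[0,0,-0.0025],[0,0,0],0.75],[[0,0,-0.0025],[0,0,0],0.85],[[0,0,-0.0025],[0,0,0],0.85],[[0,0,0.06],[0,0,0],0.85],[[0,0,0.18],[0,0,0],1],[[0,0,0.28],[0,0,0],1],[[-0.02,-1,0.28],[0,0,0.3],1],[[-0.02,-1,0.28],[0,0,0.3],1],[[-0.02,-1,0.28],[0,0,0.3],1],[[-0.02,-1,0.28],[0,0,0.3],1],[[-0.02,-1,0.28],[0,0,0.3],1],[[-0.02,-1,0.28],[0,0,0.3],1],[[-0.02,-1,0.28],[0,0,0.3],1],[[-0.02,-1,0.28],[0,0,0.3],1],[[-0.02,-1,0.28],[0,0,0.3],1],[[-0.02,-1,0.28],[0,0,0.3],1],[[-0.02,-1,0.28],[0,0,0.3],1]])

```text
time_s: 25.5
eef_pos: [0.4707, -0.1219, 0.1528]
eef_rot: [-3.141, -0.0, 0.427]
ft_force: [-0.3, 0.7, -0.6]
grip_width: 0.0881
grip_force: 0.0
```

>>> jog_arm(series=[[[-0.021,-0.222,0],[0,0,0],1],[[-0.021,-0.222,0],[0,0,0],1],[[-0.021,-0.222,-0.06],[0,0,0],1],[[-0.021,-0.222,-0.16],[0,0,0],1],[[-0.021,-0.222,-0.25],[0,0,0],1],[[-0.021,-0.222,-0.282],[0,0,0],1],[[-0.021,-0.222,-0.284],[0,0,0],1],[[-0.021,-0.222,-0.284],[0,0,0],0.3],[[-0.021,-0.222,-0.284],[0,0,0],0.3],[[-0.021,-0.222,-0.284],[0,0,0],0.3],[[-0.021,-0.222,-0.284],[0,0,0],0.3],[[-0.021,-0.222,-0.284],[0,0,0],0.3],[[-0.021,-0.222,-0.284],[0,0,0],0.3]], newtons=25)

```text
time_s: 27.12
eef_pos: [0.4601, -0.2349, 0.0109]
eef_rot: [3.141, -0.0, 0.424]
ft_force: [-1.1, 0.3, 4.6]
grip_width: 0.044
grip_force: 25.0
```

```bash
python3 - <<'E'
from h import *
s=r.observe();print(s["eef_pos"],s["eef_rot"],s["ft_force"])
t=read_camera("top"); cv2.imwrite("pics/t5.png",t)
cv2.imwrite("pics/c5.png",np.hstack([crop(t,300,178,66,80,6),crop(t,185,195,66,80,6)]))
E
```

```text
[ 0.46007435 -0.23488509  0.01094898] [ 3.14126480e+00 -5.73924125e-05  4.24465409e-01] [-1.07619142  0.29776685  4.60792054]
```

View pics/c5.png

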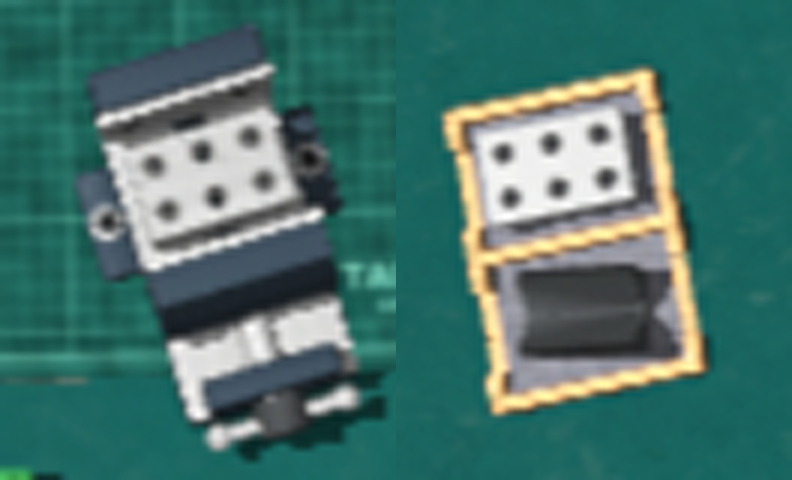

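The low riser lies flat and roughly centred in the tray pocket, and the tall riser is square in the vice. The block goes on next.

>>> jog_arm(series=[[[0,0,0.06],[0,0,0],0.3],[[0,0,0.18],[0,0,0],0.3],[[0,0,0.27],[0,0,0],0.3],[[0.103,0.582,0.27],[0,0,-0.171],0.3],[[0.103,0.582,0.27],[0,0,-0.171],0.3],[[0.103,0.582,0.27],[0,0,-0.171],0.3],[[0.103,0.582,0.27],[0,0,-0.171],0.3],[[0.103,0.582,0.27],[0,0,-0.171],0.3],[[0.103,0.582,0.27],[0,0,-0.171],0.3],[[0.103,0.582,0.27],[0,0,-0.171],0.3],[[0.103,0.582,0.27],[0,0,-0.171],0.3],[[0.103,0.582,0.2],[0,0,-0.171],0.3],[[0.103,0.582,0.14],[0,0,-0.171],0.3],[[0.103,0.582,0.12],[0,0,-0.171],0.3],[[0.103,0.582,0.116],[0,0,-0.171],0.3],[[0.103,0.582,0.116],[0,0,-0.171],0.3],[[0.103,0.582,0.116],[0,0,-0.171],0.3]])

```text
time_s: 29.3
eef_pos: [0.5122, 0.0563, 0.0696]
eef_rot: [3.141, -0.002, 0.29]
ft_force: [1.0, 0.7, -1.1]
grip_width: 0.0436
grip_force: 25.0
```

>>> jog_arm(series=[[[0,0,-0.003],[0,0,0],0.3],[[0,0,-0.003],[0,0,0],0.3],[[0,0,-0.003],[0,0,0],0.55],[[0,0,-0.003],[0,0,0],0.75],[[0,0,-0.003],[0,0,0],1],[[0,0,0.06],[0,0,0],1],[[0,0,0.18],[0,0,0],1],[[-0.1,-0.58,0.25],[0,0,0],1],[[-0.1,-0.58,0.25],[0,0,0],1],[[-0.1,-0.58,0.25],[0,0,0],1],[[-0.1,-0.58,0.25],[0,0,0],1],[[-0.1,-0.58,0.25],[0,0,0],1],[[-0.1,-0.58,0.25],[0,0,0],1],[[-0.1,-0.58,0.25],[0,0,0],1]])

```text
time_s: 31.05
eef_pos: [0.4615, -0.2327, 0.1935]
eef_rot: [-3.141, -0.0, 0.291]
ft_force: [0.3, 0.9, -0.2]
grip_width: 0.0884
grip_force: 0.0
```

```bash
python3 - <<'E'
from h import *
s=r.observe();print(s["eef_pos"],s["eef_rot"],s["ft_force"])
t=read_camera("top"); cv2.imwrite("pics/t6.png",t)
cv2.imwrite("pics/c6.png",np.hstack([crop(t,300,178,66,80,7)]))
E
```

```text
[ 0.46153684 -0.23274734  0.19354385] [-3.14076876e+00 -7.86475864e-05  2.90827576e-01] [ 0.282137    0.94513698 -0.20074457]
```

View pics/c6.png

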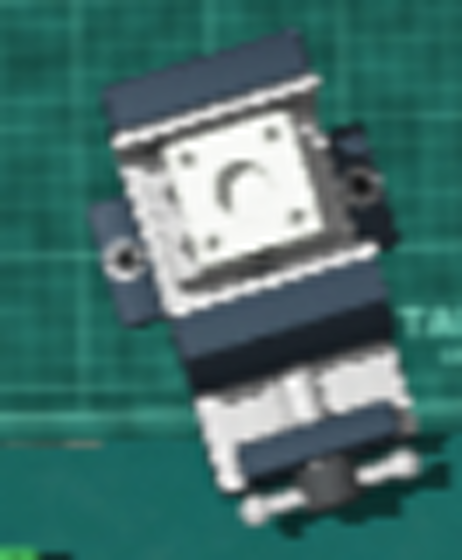

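```bash
python3 - <<'E'
from h import *
t=cv2.imread("pics/t6.png")
b=W("top",dark(t,[(188,160),(272,132),(297,216),(212,242)],300,178,7,w=2),.084)
print(b.round(4),"block",b.mean(0).round(4),"yaw",ang(b[0]-b[1])-90,ang(b[3]-b[2])-90,ang(b[0]-b[3]),ang(b[1]-b[2]))
p=W("top",[((x+.5)/7-.5+300,(y+.5)/7-.5+178) for x,y in [(188,160),(272,132),(297,216),(212,242),(162,150),(290,110),(326,225),(185,265)]],.084); print(p[:4].mean(0),p[4:].mean(0))
g=cv2.cvtColor(t,cv2.COLOR_BGR2GRAY); print(cv2.absdiff(t[120:175,380:450],cv2.imread("pics/top0.png")[120:175,380:450]).max())
E
```

```text
[[0.525  0.078 ]
 [0.5349 0.0484]
 [0.5021 0.038 ]
 [0.4929 0.0678]] block [0.5137 0.058 ] yaw 18.470205290731982 17.206301362224693 17.677268458547776 17.444065564675054
[0.51249279 0.05693246] [0.51253182 0.0574592 ]
5
```

The block is square and flat on the riser (port at crop 245,190), about 1.2 mm off-centre toward the +x jaw. I'll regrip it and correct that.

>>> jog_arm(series=[[[0.1,0.58,0],[0,0,0],1],[[0.1,0.58,0],[0,0,0],1],[[0.1,0.58,0],[0,0,0],1],[[0.1,0.58,0],[0,0,0],1],[[0.1,0.58,0],[0,0,0],1],[[0.1,0.58,0],[0,0,0],1],[[0.1,0.58,-0.1],[0,0,0],1],[[0.1,0.58,-0.2],[0,0,0],1],[[0.1,0.58,-0.245],[0,0,0],1],[[0.1,0.58,-0.252],[0,0,0],1],[[0.1,0.58,-0.252],[0,0,0],1],[[0.1,0.58,-0.252],[0,0,0],0.3],[[0.1,0.58,-0.252],[0,0,0],0.3],[[0.1,0.58,-0.252],[0,0,0],0.3],[[0.1,0.58,-0.252],[0,0,0],0.3],[[0.1,0.58,-0.252],[0,0,0],0.3],[[0.1,0.58,-0.252],[0,0,0],0.3]])

```text
time_s: 33.22
eef_pos: [0.5115, 0.0562, 0.0678]
eef_rot: [3.141, 0.0, 0.29]
ft_force: [-1.0, -0.6, 2.0]
grip_width: 0.0439
grip_force: 25.0
```

>>> jog_arm(series=[[[0,0,0.006],[0,0,0],0.3],[[-0.0023,-0.0007,0.006],[0,0,0],0.3],[[-0.0023,-0.0007,0.006],[0,0,0],0.3],[[-0.0023,-0.0007,0.001],[0,0,0],0.3],[[-0.0023,-0.0007,-0.001],[0,0,0],0.3],[[-0.0023,-0.0007,-0.001],[0,0,0],0.3]])

```text
time_s: 33.98
eef_pos: [0.5103, 0.0559, 0.0678]
eef_rot: [3.141, 0.0, 0.29]
ft_force: [-2.9, -0.9, 8.6]
grip_width: 0.0439
grip_force: 25.0
```

Block seated (contact force about 8 N). I'll release it and retreat.

>>> jog_arm(series=[[[0,0,0],[0,0,0],0.45],[[0,0,0],[0,0,0],0.75],[[0,0,0],[0,0,0],1],[[0,0,0],[0,0,0],1],[[0,0,0.06],[0,0,0],1],[[0,0,0.18],[0,0,0],1],[[-0.1,-0.58,0.25],[0,0,0],1],[[-0.1,-0.58,0.25],[0,0,0],1],[[-0.1,-0.58,0.25],[0,0,0],1],[[-0.1,-0.58,0.25],[0,0,0],1],[[-0.1,-0.58,0.25],[0,0,0],1],[[-0.1,-0.58,0.25],[0,0,0],1],[[-0.1,-0.58,0.25],[0,0,0],1],[[-0.1,-0.58,0.25],[0,0,0],1]])

```text
time_s: 35.72
eef_pos: [0.4607, -0.2323, 0.192]
eef_rot: [-3.141, 0.0, 0.293]
ft_force: [-0.1, -0.2, -0.4]
grip_width: 0.0883
grip_force: 0.0
```

```bash
python3 - <<'E'
from h import *
t=read_camera("top"); cv2.imwrite("pics/t7.png",t)
cv2.imwrite("pics/c7.png",np.hstack([crop(t,300,178,66,80,7)]))
b=W("top",dark(t,[(187,164),(270,136),(295,220),(211,246)],300,178,7,w=2),.084)
print("block",b.mean(0).round(4),"yaw",ang(b[0]-b[3]),ang(b[1]-b[2]))
E
```

```text
block [0.5115 0.0572] yaw 17.03488434843372 17.999283710669722
```

View pics/c7.png

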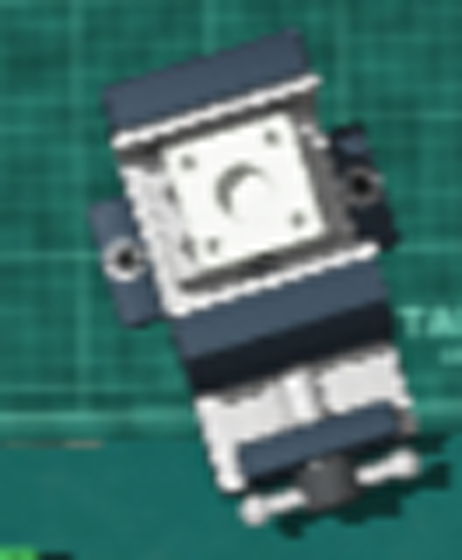

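The block is square and centred on the tall riser at (0.5115, 0.057), with the port at crop (245,193). I'll hand the job in.

```bash
python3 -c "
from cell import job; print(job.sign_off())"
```

```text
the job is handed in; nothing more can be done
None
```

The swap is done and handed in at about 36 s: the tall riser lies square and centred in the vice with the block square and centred on top (both within about 1 mm by camera), and the low riser lies flat in the tray pocket the tall one came from.

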